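# Set a sprung marking gauge on a drawer front and strike its punch

## Task

A drawer front lies on a tilted stand with a sprung marking gauge hooked over one end, ready to be centre-punched for its handle screw. Pull the gauge's slide out until its red pointer is on the line drawn on the tape and let go (its brake keeps it there), then knock the slide's spring punch down to its stop with the mallet, not with the gripper. Leave the gauge on the line, stand the mallet back upright on its face on the worktop, and do not disturb the things around.

Things in the scene. Friction and masses are not known exactly. Their poses are not given: they have to be found in the camera images.
- stand: Tilted plywood stand, fixed, 175 x 340 mm in plan, 120 mm high, turned three-quarters to the robot, with a white drawer front (340 x 140 x 18 mm) whose face slopes at 0.5 rad from level. Origin: under its middle, on the worktop; x level, towards the face's high edge; y level, along the front. The face's middle is 84 mm above the origin. A blue gauge housing (148 x 44 x 24 mm) lies on its -y half.
- slide: The gauge's grey slide: slides 100 mm out of the housing (along its own +y) against a return spring and a brake (about 12 N out, 7 N back; the brake holds it where it is let go). Origin: on the front's face, on the punch's axis; x up the slope, y away from the housing, z square out of the face. Block: 46 mm in x, y from -16 to +54 mm, top at z = 22.5 mm.
- slide_grip (a point): Grip point in the middle of the slide's black ribbed fin, 24 mm above the block's top. The fin is 14 mm thick (slide's x), 32 mm long (y) and stands 38 mm out of the block along the slide's z, so it leans with the face. Same axes as the slide.
- slide_pointer (a point): Tip of the red pointer on the slide's lower edge, level with the punch's axis. Same axes as the slide.
- mark_line (a point): Middle of the dark line drawn square across a piece of buff tape (30 x 60 mm) stuck to the drawer front, below the slide; the line runs up the slope. Same axes as the slide: the pointer is on the line when its offset along y is 0. Its place along the front varies.
- punch: The spring punch: a steel pin with a dark cap 25 mm across, standing square out of the slide, 36 mm from the fin, on the housing side. Same origin as the slide when up, same axes. It is driven 10 mm inwards (along its -z) to its stop against a spring of 2.4 to 5.4 N and springs back.
- punch_top (a point): Centre of the punch cap's top, 82 mm out of the face when up, 72 mm when fully down (the fin's top is 61 mm out).
- mallet: Small mallet standing on the face of its black rubber head (52 mm across, 72 mm high, both faces alike, mass about 0.28 kg) with its wooden handle level, 36 mm above the worktop. Origin: centre of the lower face; z up through the head; the handle points along -x, from 26 to 156 mm from the head's axis; from 44 mm outwards it is 22 mm wide (y) and 26 mm high (z), flat-sided.
- white_bottle: White-capped bottle, 46 mm across, 155 mm high, near the mallet. Origin: centre of its underside. To be left alone.
- bean_tin: Green food tin, 75 mm across, 110 mm high, near the mallet. Origin: centre of its underside. To be left alone.
- sugar_jar: Glass jar with a black lid, 79 mm across, 154 mm high, near the mallet. Origin: centre of its underside. To be left alone.
- masking_tape: Roll of masking tape, 104 mm across, 25 mm high, lying by the stand's low edge. Origin: centre of its underside. To be left alone.
- mallet_head (a point): Middle of the mallet's head, 36 mm from each face. Same axes as the mallet.

How it is judged (in metres and radians):
On the way, in this order (a step that is already met when the one before it is completed fails the run):
1. the slide is pulled out with its pointer on the line (within 3 mm) and let go, and stays there (y of slide_pointer in the frame of mark_line between -0.003 and 0.003 m and contact force between the fingers and slide below 0.1 N and linear speed of slide below 0.005 m/s), for 0.3 s.
2. the mallet comes down on the punch with a blow: its head moves faster than 3 cm/s within 4 cm of the cap (distance between mallet_head and punch_top below 0.076 m and linear speed of mallet above 0.03 m/s).
3. the mallet drives the punch to its stop (at least 8.5 of its 10 mm down), with the pointer on the line (z of punch_top in the frame of slide below 0.0735 m and contact force between mallet and punch above 0.5 N and y of slide_pointer in the frame of mark_line between -0.003 and 0.003 m).
At the end, for the whole second after the job is handed in: The pointer is on the line within 3 mm, the punch has sprung back up, and the mallet stands upright on its face on the worktop (within 0.1 rad), at rest (y of slide_pointer in the frame of mark_line between -0.003 and 0.003 m and z of punch_top in the frame of slide above 0.08 m and height (world z) of mallet between -0.006 and 0.006 m and angle between mallet's own z axis and vertical below 0.1 rad and linear speed of mallet below 0.02 m/s); the robot touches nothing.
It fails at once if the gripper pushes the punch (contact force between the fingers and punch above 2 N).
It fails at once if the bottle, tin, jar or tape roll is moved by more than 3 cm or tipped (distance of any of white_bottle, bean_tin, sugar_jar, masking_tape from where it was at the start of the episode above 0.03 m or angle between any of white_bottle, bean_tin, sugar_jar's own z axis and vertical above 0.4 rad).
It also fails if it takes over 72 s, if anything falls off the work surface, if the arm or the gripper's body presses on something with over 40 N, if the wrist force passes 120 N, or if a joint passes its speed limit or range.

## Robot

A 6-joint arm with a two-finger parallel gripper is mounted at the origin on a cart in front of the work surface, level with it; the furniture and walls round the work are solid. World frame = base frame: x ahead of the robot, y to its left, z up, the work surface at z = 0. Lengths are in mm, angles in degrees, forces in N, time in s.
With the tool pointing down it reaches from about 350 to 850 mm from the base axis. Payload 8.1 kg.
Tool frame: the origin (TCP) lies on the centre line of the jaws, within the pads' length; the fingertips stand 14 mm ahead of it and the grasp point (between the pads) lies 5 mm behind it; z points along the fingers, y is the line along which they close (so a half turn about z gives the same grasp; the last joint's range is limited). The gripper opens to 85 mm and grips with 20 to 120 N. Pads are 22 mm wide; open, the fingers measure 114 mm over their backs; the gripper's body (76 mm by 85 mm) begins 54 mm behind the grasp point. The pads swing forward as they close: fully open they stand 13 mm farther back than shut.
Start: joints at [-71.356, 7.471, 85.268, -0, 87.261, -4.893], TCP at [239.626, -550.077, 245.292] pointing down, gripper open.
Joint ranges: [-169.43, 169.43], [-51.17, 129.36], [1.28, 143.12], [-76.62, 256.62], [0, 156.53], [-152.29, 152.29]. Speed limits (degrees/s): [136.94, 136.94, 159.86, 180, 180, 180].

## Interface

Orientations are given as [roll, pitch, yaw] about the fixed x, y, z axes, in that order (R = Rz(yaw) Ry(pitch) Rx(roll)).
In Python, from bench import sense, snapshot, camera_info, hand_in gives the robot as it stands. The module is installed in compiled form; this text tells all that it offers.
- The arm moves only by the tool apply_moves, never from a script. Its argument "deltas" is a list of rows, each a list of 7 numbers: the shift along the tool's x, y, z scaled (see below), then the turn, a rotation vector about the tool's x, y, z scaled (see below), then the opening, from 0 (shut) to 1 (fully open). In form: [[dx, dy, dz, ax, ay, az, claw], ...]. A call has 1 to 8 rows; each row shifts and turns the commanded pose from where the row before left it, along the tool's axes as they then stand; what a row does not reach is not made up. The controller multiplies each number of a shift by 0.03 m and each number of a turn by 0.08 rad. A row lasts 1/8 s, in which the tool goes at most 62.5 mm and 10.7 degrees, less where a joint would pass 70% of its speed; a pose out of reach is approached as far as the arm can. A call with a number of a shift or a turn outside -1 to 1 is refused whole. A call with a gripper value outside its range is refused whole. The fingers move at their own pace and stop on an object; "grip_force" is the grip in N (left out, the last holds). Time passes only in rows, so rows that do not move let the fingers close. It gives the time, the measured TCP pose, the force, the opening and the grip force at its end, in the units of the state.
- sense(): the state, without advancing time (a new reading comes with each control period).
- snapshot(name): name is "scene" or "top" or "wrist"; returns the picture (480x640x3 uint8, red, green, blue); there is no depth.
- camera_info(name): a dict with "vertical_fov" (degrees; the focal length in pixels is half the picture's height over the tangent of half this angle, whatever the lens; pixels are square), "cx", "cy" (the principal point, pixels), "origin" and "rotation" of the camera in the world; the wrist camera has in their place "tool_from_camera" (4x4, takes a point from camera to tool coordinates, whose origin is the TCP and whose axes are the flange's). Camera axes: x right, y up, looking along -z (the intrinsics and any distortion apply to the point x, -y, -z); pixel columns grow to the right and rows downward; lengths in mm; the calibration is good to about 2 mm. A picture is of the moment at which its call begins: read the wrist's pose just before it. camera_info takes no time and is no camera call.
- hand_in(): hands the job in; it is judged then, once.
The state is a dict: "time": time; "joint_pos": joint angles; "qd": joint speeds; "joint_efforts": joint torques, N m; "tool_pos": TCP position; "tcp_rot": TCP orientation; "ft_force": force on the tool from outside, world axes, zero at the start; "wrist_torque": the same for the moment, N m; "finger_gap": finger opening in mm; "grip_force": force on a finger pad.
Only numpy, scipy, OpenCV 4.12 (cv2) and the standard library are available. Lean on these libraries where they do the work, as an engineer would, in place of code of your own. Each camera call takes 0.05 s, during which the arm holds its last target. There are 200 camera calls.

## Working session

There is one attempt and no reset: what is moved stays moved. The work goes in short steps, Python scripts to look and compute and a tool call to move; the robot and the scene stay as the last step left them, time stands still between calls to the robot, and variables do not carry over. Pictures are saved under pics/ and viewed, at most 10 in all, crops included, and the job is handed in when it is done.

Besides the shell and the picture viewer there is one more tool, called by a JSON object that holds its "api" and its "payload", one argument or row to a line. apply_moves: Moves the arm, as the interface text tells. Its arguments: {"type":"object","properties":{"deltas":{"type":"array"},"grip_force":{"type":"number"}},"required":["deltas"]}

```bash
mkdir -p pics
python3 - <<'E'
from bench import *
import cv2,json
for n in ["scene","top"]:
    cv2.imwrite(f"pics/{n}0.png",snapshot(n)[:,:,::-1]); print(n,camera_info(n))
print(camera_info("wrist")); print(sense())
E
```

```text
scene {'vertical_fov': 44.93644289771864, 'cx': 329.34227661376724, 'cy': 242.1112821182197, 'origin': array([ 602.79787544, -726.46456832, 1214.79735575]), 'rotation': array([33.20895825, -0.82681518,  4.93700243])}
top {'vertical_fov': 50.67627345744672, 'cx': 313.5928641882601, 'cy': 232.6471430537264, 'origin': array([ 405.85429735,  -18.63610804, 1400.45067136]), 'rotation': array([  6.73070169,   1.27090848, -90.03507438])}
{'vertical_fov': 65.00314344233175, 'cx': 323.9053425840329, 'cy': 235.28157917493, 'tool_from_camera': array([[ 3.40029180e-04,  9.56456915e-01,  2.91873353e-01,
         7.45130177e+01],
       [ 9.99999933e-01, -2.85784693e-04, -2.28484071e-04,
         8.24180092e-01],
       [-1.35122233e-04,  2.91873412e-01, -9.56456948e-01,
        -1.29079140e+02],
       [ 0.00000000e+00,  0.00000000e+00,  0.00000000e+00,
         1.00000000e+00]])}
{'time': 0.1, 'joint_pos': array([-7.13531322e+01,  7.51154377e+00,  8.53219065e+01, -4.38230130e-04,
        8.72635019e+01, -4.89208663e+00]), 'qd': array([ 0.00330001, -0.16004917, -0.14945754,  0.09849466,  0.06412008,
       -0.00554932]), 'joint_efforts': array([ 2.00016343e-04, -5.70951784e+01, -5.01943123e+01, -1.71368365e-04,
        8.08861165e-03, -6.34240837e-05]), 'tool_pos': array([ 239.49865118, -549.61033728,  244.35223924]), 'tcp_rot': array([-1.79903364e+02, -7.83191109e-03,  2.35389692e+01]), 'ft_force': array([ 0.15409821, -0.17630451, -0.40859093]), 'wrist_torque': array([-0.01262854, -0.00295687,  0.0180013 ]), 'grip_force': 0.0, 'finger_gap': 85.79223803131259}
```

View pics/scene0.png

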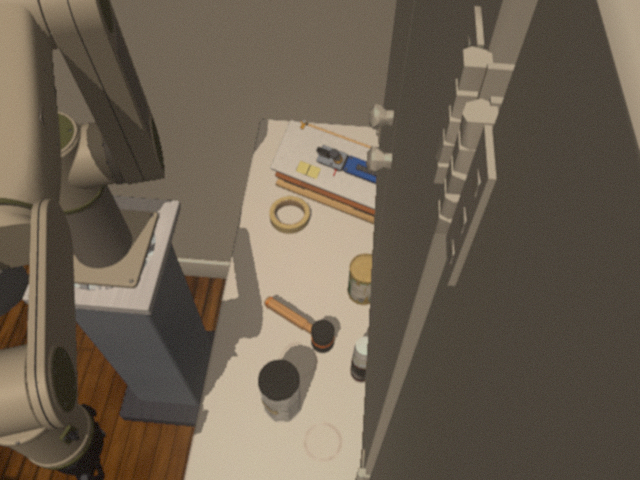

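View pics/top0.png

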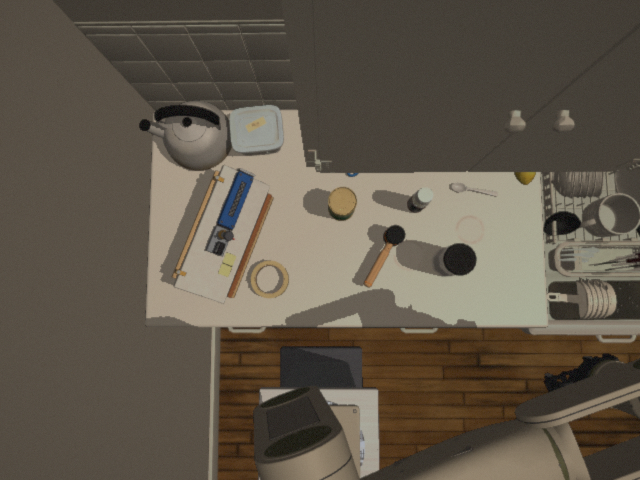

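```bash
cat > h.py <<'E'
import numpy as np, cv2
from scipy.spatial.transform import Rotation as R
from bench import *
def cam(name,s=None):
    c=camera_info(name); f=240/np.tan(np.radians(c["vertical_fov"]/2))
    if name=="wrist":
        T=c["tool_from_camera"]; Rt=R.from_euler("xyz",s["tcp_rot"],degrees=True).as_matrix()
        return f,c["cx"],c["cy"],s["tool_pos"]+Rt@T[:3,3],Rt@T[:3,:3]
    return f,c["cx"],c["cy"],c["origin"],R.from_euler("xyz",c["rotation"],degrees=True).as_matrix()
def ray(C,u,v):
    f,cx,cy,o,M=C; d=M@np.array([(u-cx)/f,-(v-cy)/f,-1]); return o,d/np.linalg.norm(d)
def onz(C,u,v,z):
    o,d=ray(C,u,v); return o+d*(z-o[2])/d[2]
def onplane(C,u,v,p,n):
    o,d=ray(C,u,v); return o+d*(np.dot(np.subtract(p,o),n)/np.dot(d,n))
def tri(a,b):
    (o1,d1),(o2,d2)=a,b; s=np.linalg.lstsq(np.c_[d1,-d2],o2-o1,rcond=None)[0]
    p,q=o1+d1*s[0],o2+d2*s[1]; return (p+q)/2,np.linalg.norm(p-q)
def proj(C,p):
    f,cx,cy,o,M=C; q=M.T@(np.asarray(p)-o); return cx+f*q[0]/-q[2],cy-f*q[1]/-q[2]
E
python3 - <<'E'
from h import *
T=cam("top");S=cam("scene")
print("fin",tri(ray(T,218,247),ray(S,323,151)))
print("punch",tri(ray(T,228,236),ray(S,338,156)))
for n,u,v,z in [("tapeline",228,263,70),("headtop",395,235,72),("handle end",370,283,36),("jar",459,259,154),("bottle",424,195,155),("tin",343,203,110),("roll",269,279,25),("front corner lowR",232,296,20),("lo far",270,197,20)]: print(n,onz(T,u,v,z).round())
print("S headtop",onz(S,322,329,72), onz(S,270,302,36))
a=cv2.imread("pics/top0.png");b=cv2.imread("pics/scene0.png")
cv2.imwrite("pics/c1.png",np.hstack([cv2.resize(a[150:310,160:290],None,fx=3,fy=3,interpolation=2),cv2.resize(b[110:230,260:390],None,fx=3,fy=4,interpolation=2)]))
E
```

```text
fin (array([519.1474142 , 250.6737796 , 130.78672327]), np.float64(1.8184799819312603))
punch (array([551.96372618, 225.13679942, 142.68234037]), np.float64(10.974858412868722))
tapeline [483. 236.  70.]
headtop [ 556. -203.   72.]
handle end [ 431. -139.   36.]
jar [ 487. -347.  154.]
bottle [ 646. -266.  155.]
tin [635. -66. 110.]
roll [442. 133.  25.]
front corner lowR [396. 233.  20.]
lo far [669. 133.  20.]
S headtop [ 558.33064252 -202.92551364   72.        ] [ 433.16914557 -130.93038571   36.        ]
```

View pics/c1.png

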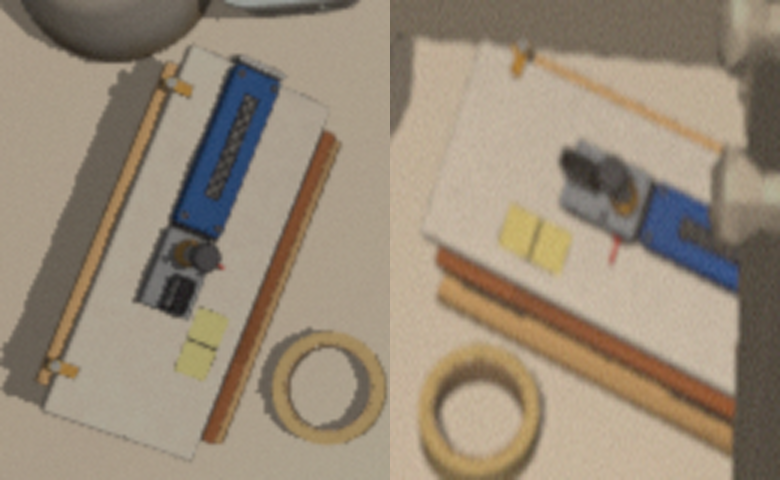

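```bash
cat >> h.py <<'E'
def frame(yaw,slope=0.5):
    "slide axes as columns; yaw (deg) of the slide's level y axis"
    a=np.radians(yaw); y=np.array([np.cos(a),np.sin(a),0]); xl=np.array([np.sin(a),-np.cos(a),0]) # y turned -90
    n=-np.sin(slope)*xl+np.cos(slope)*np.array([0,0,1]); return np.c_[np.cross(y,n),y,n]
def toolR(F): # tool x=y_s, y=x_s, z=-n
    return np.c_[F[:,1],F[:,0],-F[:,2]]
def plan(segs,claw,s=None):
    "segs: (pos,R,nrows); prints rows rounded, following the rounded pose"
    s=s or sense(); p=np.array(s["tool_pos"]); Q=R.from_euler("xyz",s["tcp_rot"],degrees=True); k=0
    for P,M,N in segs:
        M=R.from_matrix(M)
        for i in range(N):
            d=Q.inv().apply((np.array(P)-p)/(N-i))/30; w=(Q.inv()*M).as_rotvec()/(N-i)/.08
            d,w=d.round(2),w.round(2)
            if max(abs(d).max(),abs(w).max())>1: print("OVER",end="")
            p=p+Q.apply(d*30); Q=Q*R.from_rotvec(w*.08); k+=1
            print("[%s,%g]"%(",".join("%g"%(v+0) for v in [*d,*w]),claw),end=",\n" if k%8 else "\n--\n")
    print("end",p.round(1),Q.as_euler("xyz",degrees=True).round(1))
E
python3 - <<'E'
from h import *
F=frame(160);print(F.round(3))
plan([((475,206,240),toolR(F),34)],1)
E
```

```text
[[ 0.3   -0.94  -0.164]
 [ 0.825  0.342 -0.451]
 [ 0.479  0.     0.878]]
[0.51,-0.59,0.01,-0.09,0.22,-0.85,1],
[0.55,-0.55,0.01,-0.09,0.22,-0.85,1],
[0.58,-0.51,0.02,-0.09,0.22,-0.85,1],
[0.62,-0.47,0.02,-0.09,0.22,-0.85,1],
[0.65,-0.43,0.03,-0.09,0.22,-0.85,1],
[0.67,-0.39,0.04,-0.09,0.22,-0.85,1],
[0.7,-0.34,0.05,-0.09,0.22,-0.85,1],
[0.72,-0.29,0.06,-0.09,0.22,-0.85,1]
--
[0.73,-0.24,0.07,-0.09,0.22,-0.85,1],
[0.75,-0.19,0.08,-0.09,0.22,-0.85,1],
[0.76,-0.14,0.09,-0.09,0.22,-0.85,1],
[0.76,-0.09,0.11,-0.09,0.22,-0.85,1],
[0.77,-0.04,0.12,-0.08,0.22,-0.85,1],
[0.76,0.01,0.13,-0.08,0.22,-0.85,1],
[0.76,0.06,0.15,-0.08,0.22,-0.86,1],
[0.75,0.11,0.16,-0.09,0.22,-0.85,1]
--
[0.74,0.16,0.17,-0.08,0.22,-0.86,1],
[0.72,0.21,0.19,-0.08,0.22,-0.85,1],
[0.7,0.26,0.2,-0.09,0.22,-0.86,1],
[0.68,0.3,0.22,-0.08,0.22,-0.85,1],
[0.65,0.35,0.23,-0.08,0.22,-0.86,1],
[0.62,0.39,0.24,-0.09,0.22,-0.85,1],
[0.59,0.43,0.26,-0.08,0.22,-0.86,1],
[0.56,0.47,0.27,-0.08,0.22,-0.85,1]
--
[0.52,0.5,0.28,-0.09,0.22,-0.86,1],
[0.48,0.54,0.3,-0.08,0.21,-0.85,1],
[0.43,0.56,0.31,-0.09,0.22,-0.86,1],
[0.39,0.59,0.32,-0.08,0.21,-0.85,1],
[0.34,0.61,0.33,-0.09,0.22,-0.86,1],
[0.29,0.63,0.34,-0.08,0.21,-0.85,1],
[0.25,0.65,0.35,-0.09,0.22,-0.86,1],
[0.19,0.66,0.35,-0.08,0.21,-0.85,1]
--
[0.14,0.68,0.36,-0.09,0.22,-0.86,1],
[0.09,0.68,0.37,-0.08,0.21,-0.85,1],
end [475.  206.  240.1] [151.4   0.  160. ]
```

{"api": "apply_moves", "payload": {
  "deltas": [
    [0.51,-0.59,0.01,-0.09,0.22,-0.85,1],
    [0.55,-0.55,0.01,-0.09,0.22,-0.85,1],
    [0.58,-0.51,0.02,-0.09,0.22,-0.85,1],
    [0.62,-0.47,0.02,-0.09,0.22,-0.85,1],
    [0.65,-0.43,0.03,-0.09,0.22,-0.85,1],
    [0.67,-0.39,0.04,-0.09,0.22,-0.85,1],
    [0.7,-0.34,0.05,-0.09,0.22,-0.85,1],
    [0.72,-0.29,0.06,-0.09,0.22,-0.85,1]
  ]
}}

```text
time: 1.1
tool_pos: [295.5, -370.9, 243.5]
tcp_rot: [174.7, -6.8, 55.2]
ft_force: [-0.3, -0.2, -0.6]
finger_gap: 85.2
grip_force: 0.0
```

{"api": "apply_moves", "payload": {
  "deltas": [
    [0.73,-0.24,0.07,-0.09,0.22,-0.85,1],
    [0.75,-0.19,0.08,-0.09,0.22,-0.85,1],
    [0.76,-0.14,0.09,-0.09,0.22,-0.85,1],
    [0.76,-0.09,0.11,-0.09,0.22,-0.85,1],
    [0.77,-0.04,0.12,-0.08,0.22,-0.85,1],
    [0.76,0.01,0.13,-0.08,0.22,-0.85,1],
    [0.76,0.06,0.15,-0.08,0.22,-0.86,1],
    [0.75,0.11,0.16,-0.09,0.22,-0.85,1]
  ]
}}

```text
time: 2.1
tool_pos: [351.1, -192.9, 242.7]
tcp_rot: [166.6, -9.8, 87.8]
ft_force: [-0.5, -1.2, -0.4]
finger_gap: 85.3
grip_force: 0.0
```

{"api": "apply_moves", "payload": {
  "deltas": [
    [0.74,0.16,0.17,-0.08,0.22,-0.86,1],
    [0.72,0.21,0.19,-0.08,0.22,-0.85,1],
    [0.7,0.26,0.2,-0.09,0.22,-0.86,1],
    [0.68,0.3,0.22,-0.08,0.22,-0.85,1],
    [0.65,0.35,0.23,-0.08,0.22,-0.86,1],
    [0.62,0.39,0.24,-0.09,0.22,-0.85,1],
    [0.59,0.43,0.26,-0.08,0.22,-0.86,1],
    [0.56,0.47,0.27,-0.08,0.22,-0.85,1]
  ]
}}

```text
time: 3.1
tool_pos: [406.0, -15.2, 241.6]
tcp_rot: [158.3, -7.9, 120.5]
ft_force: [-0.2, -0.4, -0.2]
finger_gap: 85.2
grip_force: 0.0
```

{"api": "apply_moves", "payload": {
  "deltas": [
    [0.52,0.5,0.28,-0.09,0.22,-0.86,1],
    [0.48,0.54,0.3,-0.08,0.21,-0.85,1],
    [0.43,0.56,0.31,-0.09,0.22,-0.86,1],
    [0.39,0.59,0.32,-0.08,0.21,-0.85,1],
    [0.34,0.61,0.33,-0.09,0.22,-0.86,1],
    [0.29,0.63,0.34,-0.08,0.21,-0.85,1],
    [0.25,0.65,0.35,-0.09,0.22,-0.86,1],
    [0.19,0.66,0.35,-0.08,0.21,-0.85,1]
  ]
}}

```text
time: 4.1
tool_pos: [460.9, 162.4, 240.0]
tcp_rot: [152.3, -1.8, 152.4]
ft_force: [0.6, -0.2, 0.2]
finger_gap: 85.2
grip_force: 0.0
```

{"api": "apply_moves", "payload": {
  "deltas": [
    [0.14,0.68,0.36,-0.09,0.22,-0.86,1],
    [0.09,0.68,0.37,-0.08,0.21,-0.85,1],
    [0,0,0,0,0,0,1],
    [0,0,0,0,0,0,1]
  ]
}}

```text
time: 4.6
tool_pos: [474.7, 205.6, 239.8]
tcp_rot: [151.5, 0.0, 160.0]
ft_force: [-0.6, -0.4, -0.6]
finger_gap: 85.5
grip_force: 0.0
```

Run:
```python
from h import *
s=sense(); cv2.imwrite("pics/w1.png",snapshot("wrist")[:,:,::-1])
import pickle; pickle.dump(s,open("w1.pkl","wb"))
print(s["tool_pos"],s["tcp_rot"],s["joint_pos"])
C=cam("wrist",s); F=frame(160)
for p in [(519,251,131),(483,236,70)]: print(proj(C,p))
```

```text
[474.6766597  205.57657571 239.76155431] [1.51450394e+02 3.70845183e-02 1.59993403e+02] [ -0.42488649 -20.24723706 115.97123977  27.68066867  75.66928672
 -75.35428439]
(np.float64(322.6127835183311), np.float64(265.66979320841557))
(np.float64(257.3374501193116), np.float64(213.26680782937922))
```

View pics/w1.png

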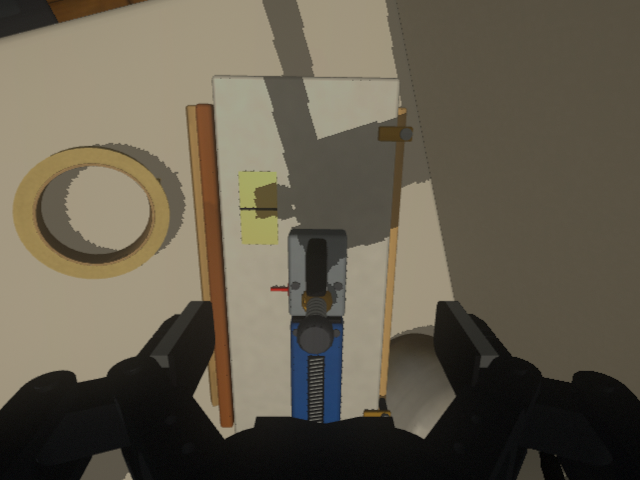

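Run:
```python
from h import *
import pickle
s=pickle.load(open("w1.pkl","rb")); C=cam("wrist",s); T=cam("top")
im=cv2.imread("pics/w1.png")
h=cv2.cvtColor(im,cv2.COLOR_BGR2HSV)
a=onz(C,214,77,50.4);b=onz(C,233,425,50.4);c=onz(C,398,79,117.6)
d=b-a; print(a,b,c,"yaw",np.degrees(np.arctan2(-d[1],-d[0])),"width",np.linalg.norm(c-a))
# low edge fit by rows from white mask
# red pointer
m=((h[...,0]<8)|(h[...,0]>172))&(h[...,1]>150)&(h[...,2]>90); m[:,:262]=0;m[:260]=0;m[310:]=0;m[:,300:]=0
ys,xs=np.nonzero(m);print("red",xs.min(),xs.max(),ys.min(),ys.max(),ys[xs<xs.min()+8].mean(),len(xs))
g=cv2.cvtColor(im,cv2.COLOR_BGR2GRAY).astype(float)
pr=g[198:220,241:254].mean(1);w=np.clip(np.median(pr)-pr-15,0,None);vl=198+(w*np.arange(22)).sum()/w.sum()
pr=g[198:220,266:276].mean(1);w=np.clip(np.median(pr)-pr-15,0,None);vr=198+(w*np.arange(22)).sum()/w.sum();print("line",vl,vr)
```

```text
[380.14241564 250.83375584  50.4       ] [672.58228881 135.84139899  50.4       ] [421.90351905 360.96020567 117.6       ] yaw 158.53439964309794 width 135.60112355303926
red 271 287 288 290 289.0 51
line 208.43007401636152 208.70243902439023
```

Run:
```python
from h import *
import pickle
s=pickle.load(open("w1.pkl","rb")); C=cam("wrist",s); T=cam("top");S=cam("scene")
for yaw in (158.5,159.5):
    F=frame(yaw); a=onz(C,214,77,50.4); c=onz(C,398,79,117.6); mid=(a+c)/2; n=F[:,2]
    P=lambda u,v,h,K=C: (F.T@(onplane(K,u,v,mid+h*n,n)-mid)).round(1)
    print(yaw,"corners",P(214,77,0),P(398,79,0),"low",P(233,425,0))
    print("line",P(247,208.4,0),P(271,208.7,0),"ptr",[P(272,289,h) for h in (0,6,12)])
    print("cap",P(316,336,82),"fin top ends",P(317,240,61),P(317,297,61))
    print("slide block far corners",P(289,231,22.5),P(346,231,22.5), "top cam cap",P(160+205/3,150+257/3,82,T),"scene cap",P(260+620/3,110+187/4,82,S), "top line",P(160+203/3,150+343/3,0,T),"top ptr",P(160+221/3,150+267/3,4,T))
print(mid)
im=cv2.imread("pics/w1.png");cv2.imwrite("pics/c2.png",cv2.resize(im[190:360,230:390],None,fx=3.5,fy=3.5,interpolation=2))
```

```text
158.5 corners [-67.4  -0.9   0. ] [68.   0.9  0. ] low [ -67.2 -313.7    0. ]
line [-46.5 -99.1   0. ] [-27.1 -98.9   0. ] ptr [array([ -27.3, -169.5,    0. ]), array([ -26.5, -166.8,    6. ]), array([ -25.6, -164.1,   12. ])]
cap [  12.3 -164.6   82. ] fin top ends [  11.5 -105.8   61. ] [  12.2 -146.9   61. ]
slide block far corners [ -10.5 -110.9   22.5] [  32.9 -109.9   22.5] top cam cap [  13.1 -165.9   82. ] scene cap [ 114.8 -463.4   82. ] top line [-38.9 -98.2   0. ] top ptr [ -26.5 -165.9    4. ]
159.5 corners [-67.4   0.1   0. ] [68.  -0.1 -0. ] low [ -72.8 -315.1   -0. ]
line [-48.2 -98.6   0. ] [-28.7 -98.6  -0. ] ptr [array([ -30.1, -169.8,    0. ]), array([ -29.2, -167. ,    6. ]), array([ -28.3, -164.2,   12. ])]
cap [   9.8 -164.9   82. ] fin top ends [   9.9 -105.7   61. ] [  10.  -147.2   61. ]
slide block far corners [ -12.3 -110.8   22.5] [  31.3 -110.5   22.5] top cam cap [  10.2 -165.5   82. ] scene cap [ 108.7 -464.2   82. ] top line [-40.7 -97.6  -0. ] top ptr [ -29.4 -165.5    4. ]
[401.02296735 305.89698075  84.        ]
```

View pics/c2.png

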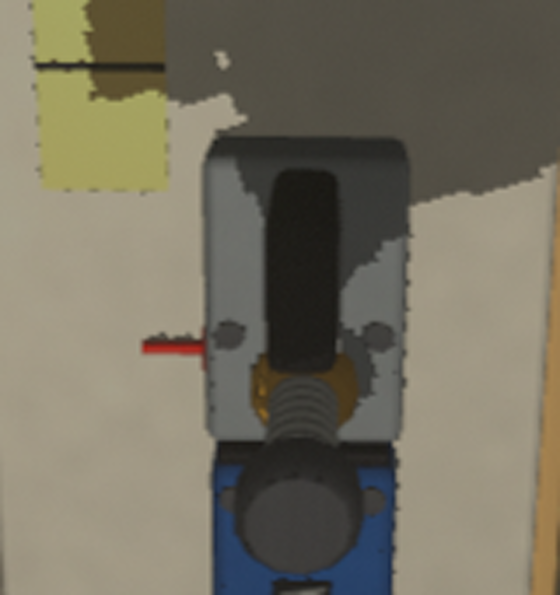

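```bash
cat >> h.py <<'E'
F=frame(159.0); MID=np.array([401.0,305.9,84.0])
W=lambda x,y,z: MID+F@np.array([x,y,z],float)
def loc(p): return F.T@(np.asarray(p)-MID)
E
python3 - <<'E'
from h import *
print(W(11,-130,44),loc(sense()["tool_pos"]))
plan([(W(11,-130,110),toolR(F),4),(W(11,-130,44),toolR(F),4)],1)
E
```

```text
[518.26525466 248.63077834 127.88731365] [  15.50590751 -104.94263537  169.0895735 ]
[-0.21,-0.04,0.49,-0.01,-0.02,0.05,1],
[-0.21,-0.04,0.49,0,-0.02,0.05,1],
[-0.21,-0.04,0.49,-0.01,-0.03,0.04,1],
[-0.21,-0.04,0.5,0,-0.02,0.05,1],
[0,0,0.55,0,0,0,1],
[0,0,0.55,0,0,0,1],
[0,0,0.55,0,0,0,1],
[0,0,0.55,0,0,0,1]
--
end [518.2 248.6 127.7] [151.4  -0.  159. ]
```

{"api": "apply_moves", "payload": {
  "deltas": [
    [-0.21,-0.04,0.49,-0.01,-0.02,0.05,1],
    [-0.21,-0.04,0.49,0,-0.02,0.05,1],
    [-0.21,-0.04,0.49,-0.01,-0.03,0.04,1],
    [-0.21,-0.04,0.5,0,-0.02,0.05,1],
    [0,0,0.55,0,0,0,1],
    [0,0,0.55,0,0,0,1],
    [0,0,0.55,0,0,0,1],
    [0,0,0.55,0,0,0,1]
  ]
}}

```text
time: 5.65
tool_pos: [518.6, 249.5, 126.9]
tcp_rot: [151.3, 0.0, 159.0]
ft_force: [0.8, -0.0, -0.2]
finger_gap: 85.3
grip_force: 0.0
```

{"api": "apply_moves", "payload": {
  "deltas": [
    [0,0,0,0,0,0,0],
    [0,0,0,0,0,0,0],
    [0,0,0,0,0,0,0],
    [0,0,0,0,0,0,0],
    [0,0,0,0,0,0,0],
    [0,0,0,0,0,0,0]
  ],
  "grip_force": 60
}}

```text
time: 6.4
tool_pos: [518.6, 247.7, 128.2]
tcp_rot: [151.4, 0.1, 159.0]
ft_force: [-5.5, -9.8, 6.1]
finger_gap: 13.1
grip_force: 59.3
```

Run:
```python
from h import *
s=sense();print(s["time"],s["finger_gap"],s["grip_force"],s["ft_force"],loc(s["tool_pos"]))
```

```text
6.4 13.129087018851799 59.30974781513214 [-5.47400391 -9.79269449  6.12325439] [  10.46452693 -130.69974225   44.63105515]
```

{"api": "apply_moves", "payload": {
  "deltas": [
    [0.28,-0.03,0,0,0,0,0],
    [0.3,0,0,0,0,0,0],
    [0.3,0,0,0,0,0,0],
    [0.3,0,0,0,0,0,0],
    [0.3,0,0,0,0,0,0],
    [0.3,0,0,0,0,0,0],
    [0.3,0,0,0,0,0,0],
    [0.1,0,0,0,0,0,0]
  ]
}}

```text
time: 7.4
tool_pos: [459.3, 270.2, 128.2]
tcp_rot: [151.3, 0.3, 158.9]
ft_force: [12.2, -4.2, -7.1]
finger_gap: 13.3
grip_force: 60.2
```

{"api": "apply_moves", "payload": {
  "deltas": [
    [0,0,0,0,0,0,0],
    [0,0,0,0,0,0,0]
  ]
}}

```text
time: 7.65
tool_pos: [459.1, 270.3, 128.2]
tcp_rot: [151.3, 0.3, 158.9]
ft_force: [6.9, -5.1, -4.0]
finger_gap: 13.1
grip_force: 60.9
```

Run:
```python
from h import *
s=sense();print(s["time"],s["finger_gap"],s["grip_force"],s["ft_force"],F.T@s["ft_force"],loc(s["tool_pos"]))
cv2.imwrite("pics/w2.png",snapshot("wrist")[:,:,::-1])
```

```text
7.65 13.12589126643245 60.85556745529175 [ 6.85359136 -5.12830513 -4.01119732] [-3.96922246 -8.23619894 -2.40233887] [ 10.30939964 -66.96745111  44.70593249]
```

View pics/w2.png

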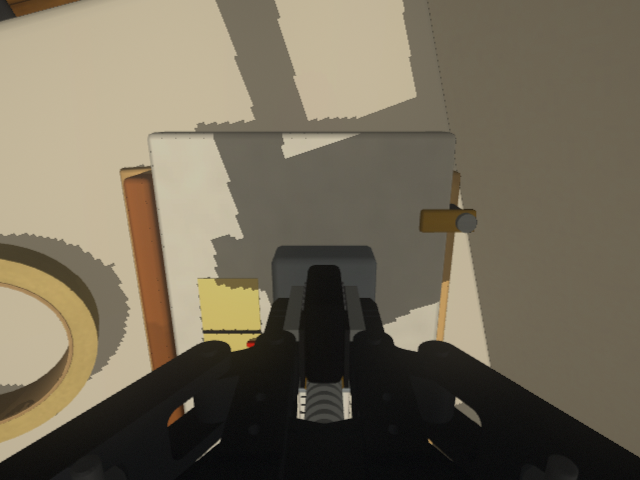

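Run:
```python
from h import *
import pickle
s1=pickle.load(open("w1.pkl","rb")); s2=sense(); im=cv2.imread("pics/w2.png"); h=cv2.cvtColor(im,cv2.COLOR_BGR2HSV)
m=((h[...,0]<8)|(h[...,0]>172))&(h[...,1]>150)&(h[...,2]>70); m[:330]=0;m[360:]=0;m[:,:235]=0;m[:,270:]=0
ys,xs=np.nonzero(m);print("red",xs.min(),xs.max(),ys.min(),ys.max(),ys.mean(),len(xs))
g=cv2.cvtColor(im,cv2.COLOR_BGR2GRAY).astype(float)
for x in (210,250): print(x,g[322:342,x-4:x+4].mean(1).round())
C1,C2=cam("wrist",s1),cam("wrist",s2); n=F[:,2]
P=lambda K,u,v,h: loc(onplane(K,u,v,W(0,0,h),n))
for hh in (0,3,6,9,12): print(hh,P(C1,271.5,289.3,hh)[:2].round(2),P(C2,xs.min()+1,ys.mean(),hh)[:2].round(2))
print("line",P(C1,259,208.5,0),P(C2,230,331,0),P(C2,210,331,0))
```

```text
red 247 254 341 346 343.7027027027027 37
210 [178. 178. 178. 178. 178. 178. 174. 146.  66.  44.  44.  96. 177. 177.
 177. 177. 177. 172. 138.  49.]
250 [177. 178. 178. 177. 177. 177. 176. 156.  77.  40.  39.  87. 166. 176.
 177. 174. 156. 128. 108.  67.]
0 [ -29.14 -169.98] [ -30.07 -106.6 ]
3 [ -28.7  -168.59] [ -29.38 -104.63]
6 [ -28.26 -167.21] [ -28.69 -102.66]
9 [ -27.82 -165.82] [ -27.99 -100.7 ]
12 [ -27.38 -164.44] [-27.3  -98.73]
line [-3.75762632e+01 -9.87910312e+01 -1.88994874e-14] [-3.90497445e+01 -9.89620770e+01  7.10595696e-16] [-4.95229369e+01 -9.89693439e+01 -2.83529327e-15]
```

{"api": "apply_moves", "payload": {
  "deltas": [
    [0.1,0,0,0,0,0,0],
    [0.1,0,0,0,0,0,0],
    [0,0,0,0,0,0,0],
    [0,0,0,0,0,0,0]
  ]
}}

```text
time: 8.2
tool_pos: [453.8, 272.4, 128.2]
tcp_rot: [151.3, 0.3, 158.9]
ft_force: [9.5, -4.4, -4.9]
finger_gap: 13.2
grip_force: 60.5
```

Run:
```python
from h import *
s2=sense(); im=snapshot("wrist")[:,:,::-1]; h=cv2.cvtColor(im,cv2.COLOR_BGR2HSV)
print(loc(s2["tool_pos"]),F.T@s2["ft_force"])
m=((h[...,0]<8)|(h[...,0]>172))&(h[...,1]>150)&(h[...,2]>70); m[:320]=0;m[380:]=0;m[:,:235]=0;m[:,270:]=0
ys,xs=np.nonzero(m);print("red",xs.min(),xs.max(),ys.min(),ys.max(),ys.mean(),len(xs))
g=cv2.cvtColor(im,cv2.COLOR_BGR2GRAY).astype(float)
print(g[335:375,206:214].mean(1).round())
C2=cam("wrist",s2);n=F[:,2]
P=lambda K,u,v,h: loc(onplane(K,u,v,W(0,0,h),n))
for hh in (0,2,4): print(hh,P(C2,xs.min()+1,ys.mean(),hh)[:2].round(2))
cv2.imwrite("pics/w3.png",im)
```

```text
[ 10.32932869 -61.28155019  44.72479589] [ -2.95058385 -10.4431109   -3.99320442]
red 247 254 341 346 343.72972972972974 37
[177. 177. 177. 171. 134.  38.  37.  37.  37.  36.  36.  36.  36.  35.
  35.  34.  35.  36.  38.  37.  36.  35.  33.  32.  32.  31.  30.  30.
  30.  29.  29.  29.  30.  29.  30.  30.  30.  30.  29.  30.]
0 [ -30.06 -101.  ]
2 [-29.6  -99.69]
4 [-29.14 -98.38]
```

{"api": "apply_moves", "payload": {
  "deltas": [
    [0,0,0,0,0,0,1],
    [0,0,0,0,0,0,1],
    [0,0,0,0,0,0,1],
    [0,0,0,0,0,0,1],
    [0,0,-0.3,0,0,0,1],
    [0,0,-0.6,0,0,0,1],
    [0,0,-1,0,0,0,1],
    [0,0,-1,0,0,0,1]
  ]
}}

```text
time: 9.25
tool_pos: [436.3, 234.3, 204.9]
tcp_rot: [151.3, 0.0, 159.0]
ft_force: [-0.1, -0.3, -0.3]
finger_gap: 85.3
grip_force: 0.0
```

{"api": "apply_moves", "payload": {
  "deltas": [
    [0.3,0,-1,0,0,0,1],
    [0.4,0,-0.7,0,0,0,1],
    [0,0,0,0,0,0,1],
    [0,0,0,0,0,0,1]
  ]
}}

```text
time: 9.75
tool_pos: [408.4, 219.4, 248.1]
tcp_rot: [151.3, 0.0, 159.0]
ft_force: [-0.1, -0.0, -0.0]
finger_gap: 85.4
grip_force: 0.0
```

Run:
```python
from h import *
import pickle
s=sense(); im=snapshot("wrist")[:,:,::-1]; cv2.imwrite("pics/w4.png",im);pickle.dump(s,open("w4.pkl","wb"))
print(s["time"],loc(s["tool_pos"]))
C=cam("wrist",s); u,v=proj(C,W(-33,-99,1));u,v=int(u),int(v);print(u,v)
cv2.imwrite("pics/c3.png",cv2.resize(im[v-40:v+110,u-40:u+110],None,fx=4,fy=4,interpolation=2))
```

```text
9.75 [ 10.09729947 -37.92683452 181.471413  ]
275 278
```

View pics/c3.png

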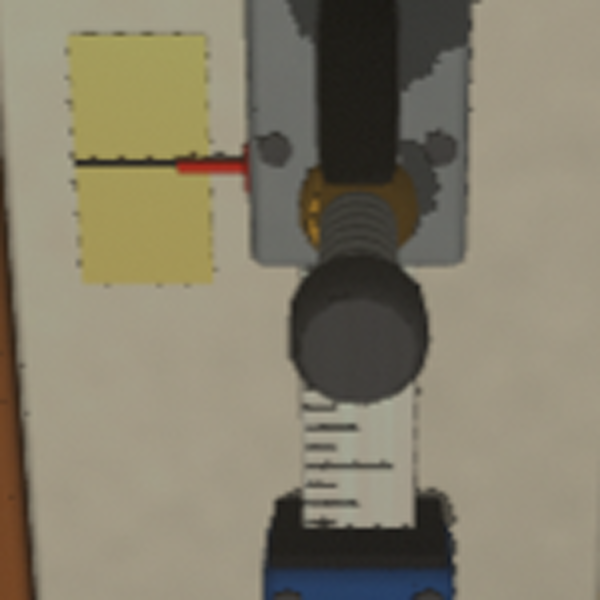

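```bash
cat >> h.py <<'E'
def downR(yaw):
    return R.from_euler("xyz",[180,0,yaw],degrees=True).as_matrix()
E
python3 - <<'E'
from h import *
import pickle
s=pickle.load(open("w4.pkl","rb"));C=cam("wrist",s)
print("cap",loc(onplane(C,325.7,325,W(0,0,82),F[:,2])),"fin", )
plan([((480,-165,230),downR(152),16)],1)
E
```

```text
cap [ 11.13963761 -98.15037695  82.        ] fin
[-0.43,-0.63,-0.3,0.39,-0.02,0.09,1],
[-0.43,-0.63,-0.28,0.39,-0.02,0.09,1],
[-0.44,-0.64,-0.26,0.39,-0.02,0.09,1],
[-0.44,-0.64,-0.24,0.39,-0.03,0.09,1],
[-0.45,-0.65,-0.22,0.39,-0.02,0.09,1],
[-0.45,-0.65,-0.2,0.39,-0.03,0.1,1],
[-0.46,-0.65,-0.18,0.39,-0.02,0.09,1],
[-0.46,-0.65,-0.15,0.39,-0.03,0.1,1]
--
[-0.47,-0.65,-0.13,0.39,-0.02,0.09,1],
[-0.47,-0.66,-0.11,0.39,-0.03,0.1,1],
[-0.48,-0.65,-0.09,0.39,-0.02,0.09,1],
[-0.48,-0.65,-0.07,0.39,-0.03,0.1,1],
[-0.49,-0.65,-0.05,0.39,-0.02,0.09,1],
[-0.49,-0.65,-0.03,0.39,-0.03,0.1,1],
[-0.5,-0.65,0,0.39,-0.02,0.09,1],
[-0.5,-0.65,0.02,0.39,-0.03,0.1,1]
--
end [ 479.9 -165.1  229.9] [-180.    0.  152.]
```

Cap is at (11, −98.2) vs line −98.9: consistent, pointer on the line.

{"api": "apply_moves", "payload": {
  "deltas": [
    [-0.43,-0.63,-0.3,0.39,-0.02,0.09,1],
    [-0.43,-0.63,-0.28,0.39,-0.02,0.09,1],
    [-0.44,-0.64,-0.26,0.39,-0.02,0.09,1],
    [-0.44,-0.64,-0.24,0.39,-0.03,0.09,1],
    [-0.45,-0.65,-0.22,0.39,-0.02,0.09,1],
    [-0.45,-0.65,-0.2,0.39,-0.03,0.1,1],
    [-0.46,-0.65,-0.18,0.39,-0.02,0.09,1],
    [-0.46,-0.65,-0.15,0.39,-0.03,0.1,1]
  ]
}}

```text
time: 10.8
tool_pos: [444.7, 25.5, 239.8]
tcp_rot: [165.8, -0.4, 155.5]
ft_force: [0.2, 0.1, 0.2]
finger_gap: 85.7
grip_force: 0.0
```

{"api": "apply_moves", "payload": {
  "deltas": [
    [-0.47,-0.65,-0.13,0.39,-0.02,0.09,1],
    [-0.47,-0.66,-0.11,0.39,-0.03,0.1,1],
    [-0.48,-0.65,-0.09,0.39,-0.02,0.09,1],
    [-0.48,-0.65,-0.07,0.39,-0.03,0.1,1],
    [-0.49,-0.65,-0.05,0.39,-0.02,0.09,1],
    [-0.49,-0.65,-0.03,0.39,-0.03,0.1,1],
    [-0.5,-0.65,0,0.39,-0.02,0.09,1],
    [-0.5,-0.65,0.02,0.39,-0.03,0.1,1]
  ]
}}

```text
time: 11.8
tool_pos: [480.4, -166.7, 230.7]
tcp_rot: [-179.9, 0.1, 152.0]
ft_force: [-0.1, -0.3, -0.1]
finger_gap: 85.2
grip_force: 0.0
```

{"api": "apply_moves", "payload": {
  "deltas": [
    [0,0,0,0,0,0,1],
    [0,0,0,0,0,0,1]
  ]
}}

```text
time: 12.05
tool_pos: [480.0, -164.9, 230.6]
tcp_rot: [179.9, 0.0, 152.0]
ft_force: [0.2, 0.4, -0.3]
finger_gap: 85.1
grip_force: 0.0
```

Run:
```python
from h import *
import pickle
s=sense(); im=snapshot("wrist")[:,:,::-1]; cv2.imwrite("pics/w5.png",im);pickle.dump(s,open("w5.pkl","wb"))
print(s["time"],s["tool_pos"],s["tcp_rot"],s["joint_pos"])
```

```text
12.05 [ 480.02798846 -164.89733265  230.62182023] [1.79949604e+02 2.39291633e-02 1.51990450e+02] [-2.47819767e+01 -6.59118709e+00  1.00935053e+02  4.91120991e-02
  8.56294074e+01 -8.67761685e+01]
```

View pics/w5.png

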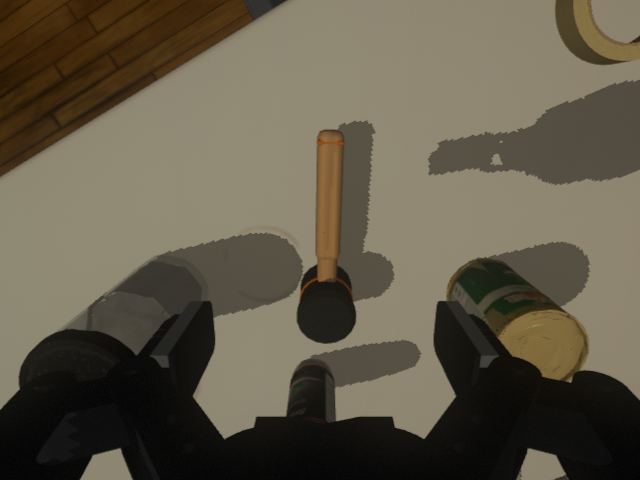

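Run:
```python
from h import *
import pickle
s=pickle.load(open("w5.pkl","rb"));C=cam("wrist",s);im=cv2.imread("pics/w5.png");h=cv2.cvtColor(im,cv2.COLOR_BGR2HSV)
m=((h[...,0]>5)&(h[...,0]<20)&(h[...,1]>110)&(h[...,2]>80)).astype(np.uint8); m[:,:300]=0;m[:,360:]=0;m[:125]=0;m[290:]=0
rows=[(r,np.nonzero(m[r])[0]) for r in range(150,240,5)]
mid=np.array([(x.min()+x.max())/2 for r,x in rows]); wd=[x.max()-x.min() for r,x in rows]; k=np.polyfit([r for r,_ in rows],mid,1); print(wd,k)
A=onz(C,np.polyval(k,150),150,49);B=onz(C,np.polyval(k,240),240,49);d=A-B;print("handle",A,B,"yaw",np.degrees(np.arctan2(d[1],d[0])))
# head top: dark blob
g=cv2.cvtColor(im,cv2.COLOR_BGR2GRAY); hd=(g<45).astype(np.uint8); hd[:265]=0; hd[348:]=0; hd[:,:290]=0;hd[:,365:]=0
c=max(cv2.findContours(hd,0,2)[0],key=cv2.contourArea);print(cv2.boundingRect(c))
x,y,w,hh=cv2.boundingRect(c)
for r in range(295,343,6):
    q=np.nonzero(hd[r])[0]; print(r,q.min(),q.max(),end="; ")
for v in (310,313,316): print(v,onz(C,x+w/2,v,72))
bot=onz(C,x+w/2,y+hh,72); print("bottom edge",bot)
u=d/np.linalg.norm(d); print("axis from bottom edge",bot+26*u, "from end", onz(C,330,130,45)-156*u)
```

```text
[np.int64(24), np.int64(24), np.int64(24), np.int64(24), np.int64(24), np.int64(24), np.int64(24), np.int64(23), np.int64(23), np.int64(23), np.int64(23), np.int64(23), np.int64(23), np.int64(23), np.int64(23), np.int64(23), np.int64(23), np.int64(23)] [-2.28070175e-02  3.32751462e+02]
handle [ 437.13238784 -137.47836809   49.        ] [ 503.72618634 -174.52132712   49.        ] yaw 150.9148960501655
(298, 266, 58, 77)
295 302 350; 301 301 352; 307 298 353; 313 298 355; 319 298 354; 325 299 353; 331 302 350; 337 309 344; 310 [ 552.24507261 -200.65198816   72.        ]
313 [ 554.76074973 -201.98130516   72.        ]
316 [ 557.28951857 -203.31754      72.        ]
bottom edge [ 580.65483163 -215.66407988   72.        ]
axis from bottom edge [ 557.93346716 -203.02526678   72.        ] from end [ 560.07187712 -205.59344638   45.        ]
```

Run:
```python
from h import *
plan([((492.4,-167.5,80),downR(151),6),((492.4,-167.5,32),downR(151),4)],1)
```

```text
[-0.07,0.02,0.84,0,0,0.04,1],
[-0.07,0.02,0.84,0,0,0.04,1],
[-0.07,0.02,0.84,0,0,0.04,1],
[-0.06,0.02,0.84,0,0,0.03,1],
[-0.07,0.01,0.83,0.01,0,0.04,1],
[-0.06,0.02,0.84,0,0.01,0.03,1],
[0,0,0.4,0,0,0,1],
[0,0,0.4,0,0,0,1]
--
[0,0,0.4,0,0,0,1],
[0,0,0.4,0,0,0,1],
end [ 492.3 -167.5   31.9] [180.  -0. 151.]
```

{"api": "apply_moves", "payload": {
  "deltas": [
    [-0.07,0.02,0.84,0,0,0.04,1],
    [-0.07,0.02,0.84,0,0,0.04,1],
    [-0.07,0.02,0.84,0,0,0.04,1],
    [-0.06,0.02,0.84,0,0,0.03,1],
    [-0.07,0.01,0.83,0.01,0,0.04,1],
    [-0.06,0.02,0.84,0,0.01,0.03,1],
    [0,0,0.4,0,0,0,1],
    [0,0,0.4,0,0,0,1]
  ]
}}

```text
time: 13.1
tool_pos: [492.6, -167.8, 55.9]
tcp_rot: [-180.0, 0.1, 151.0]
ft_force: [-0.4, -0.6, 0.3]
finger_gap: 85.4
grip_force: 0.0
```

{"api": "apply_moves", "payload": {
  "deltas": [
    [0,0,0.4,0,0,0,1],
    [0,0,0.4,0,0,0,1],
    [0,0,0,0,0,0,1]
  ]
}}

```text
time: 13.48
tool_pos: [491.6, -167.6, 30.8]
tcp_rot: [-180.0, -0.1, 151.0]
ft_force: [0.8, 0.3, -0.0]
finger_gap: 85.2
grip_force: 0.0
```

{"api": "apply_moves", "payload": {
  "deltas": [
    [0,0,0,0,0,0,0],
    [0,0,0,0,0,0,0],
    [0,0,0,0,0,0,0],
    [0,0,0,0,0,0,0],
    [0,0,0,0,0,0,0],
    [0,0,0,0,0,0,0]
  ],
  "grip_force": 110
}}

```text
time: 14.22
tool_pos: [492.6, -168.0, 32.4]
tcp_rot: [-180.0, 0.0, 151.0]
ft_force: [-2.3, 1.2, 5.9]
finger_gap: 20.2
grip_force: 107.3
```

Run:
```python
from h import *
s=sense();print(s["time"],s["tool_pos"],s["tcp_rot"],s["finger_gap"],s["grip_force"],s["ft_force"])
```

```text
14.225 [ 492.62164106 -168.00233834   32.41298448] [-1.79987638e+02  4.35137405e-02  1.50989131e+02] 20.22902165065214 107.33657598495483 [-2.32394373  1.23771691  5.90431629]
```

Run:
```python
from h import *
cv2.imwrite("pics/w6.png",snapshot("wrist")[:,:,::-1])
P=W(11,-23.5,160);print(P)
s=sense();q=s["tool_pos"]
Rn=R.from_euler("xyz",s["tcp_rot"],degrees=True).as_matrix()
plan([(q+[0,0,175],Rn,8),((430,50,240),toolR(frame(155,0.25)),8),(P,toolR(F),8)],0)
```

```text
[398.90889256 234.8774183  229.68689083]
[0,0,-0.73,0,0,0,0],
[0,0,-0.73,0,0,0,0],
[0,0,-0.73,0,0,0,0],
[0,0,-0.73,0,0,0,0],
[0,0,-0.73,0,0,0,0],
[0,0,-0.73,0,0,0,0],
[0,0,-0.73,0,0,0,0],
[0,0,-0.72,0,0,0,0]
--
[0.67,0.67,-0.14,-0.39,0.01,-0.11,0],
[0.66,0.68,-0.11,-0.39,0.02,-0.11,0],
[0.66,0.69,-0.09,-0.39,0.01,-0.11,0],
[0.65,0.69,-0.07,-0.39,0.02,-0.11,0],
[0.64,0.7,-0.05,-0.39,0.01,-0.11,0],
[0.64,0.71,-0.03,-0.39,0.02,-0.11,0],
[0.63,0.71,0,-0.39,0.01,-0.1,0],
[0.63,0.72,0.02,-0.4,0.02,-0.11,0]
--
[0.44,0.61,0.2,-0.39,0.04,-0.1,0],
[0.44,0.61,0.22,-0.39,0.04,-0.1,0],
[0.43,0.61,0.24,-0.39,0.04,-0.1,0],
[0.43,0.6,0.26,-0.39,0.04,-0.1,0],
[0.42,0.6,0.28,-0.39,0.04,-0.1,0],
[0.41,0.59,0.3,-0.39,0.04,-0.1,0],
[0.41,0.58,0.33,-0.39,0.04,-0.11,0],
[0.4,0.58,0.34,-0.39,0.04,-0.1,0]
--
end [398.9 234.8 229.7] [151.4  -0.  159. ]
```

{"api": "apply_moves", "payload": {
  "deltas": [
    [0,0,-0.73,0,0,0,0],
    [0,0,-0.73,0,0,0,0],
    [0,0,-0.73,0,0,0,0],
    [0,0,-0.73,0,0,0,0],
    [0,0,-0.73,0,0,0,0],
    [0,0,-0.73,0,0,0,0],
    [0,0,-0.73,0,0,0,0],
    [0,0,-0.72,0,0,0,0]
  ]
}}

```text
time: 15.28
tool_pos: [491.8, -167.6, 206.6]
tcp_rot: [-180.0, -0.1, 151.0]
ft_force: [-0.3, -0.7, -2.8]
finger_gap: 20.5
grip_force: 107.7
```

{"api": "apply_moves", "payload": {
  "deltas": [
    [0.67,0.67,-0.14,-0.39,0.01,-0.11,0],
    [0.66,0.68,-0.11,-0.39,0.02,-0.11,0],
    [0.66,0.69,-0.09,-0.39,0.01,-0.11,0],
    [0.65,0.69,-0.07,-0.39,0.02,-0.11,0],
    [0.64,0.7,-0.05,-0.39,0.01,-0.11,0],
    [0.64,0.71,-0.03,-0.39,0.02,-0.11,0],
    [0.63,0.71,0,-0.39,0.01,-0.1,0],
    [0.63,0.72,0.02,-0.4,0.02,-0.11,0]
  ]
}}

```text
time: 16.27
tool_pos: [429.0, 50.8, 238.8]
tcp_rot: [165.6, -0.1, 155.0]
ft_force: [0.1, 0.5, -3.1]
finger_gap: 20.2
grip_force: 107.8
```

{"api": "apply_moves", "payload": {
  "deltas": [
    [0.44,0.61,0.2,-0.39,0.04,-0.1,0],
    [0.44,0.61,0.22,-0.39,0.04,-0.1,0],
    [0.43,0.61,0.24,-0.39,0.04,-0.1,0],
    [0.43,0.6,0.26,-0.39,0.04,-0.1,0],
    [0.42,0.6,0.28,-0.39,0.04,-0.1,0],
    [0.41,0.59,0.3,-0.39,0.04,-0.1,0],
    [0.41,0.58,0.33,-0.39,0.04,-0.11,0],
    [0.4,0.58,0.34,-0.39,0.04,-0.1,0]
  ]
}}

```text
time: 17.27
tool_pos: [398.4, 236.3, 229.3]
tcp_rot: [151.2, -0.0, 159.0]
ft_force: [0.4, 0.7, -3.2]
finger_gap: 20.5
grip_force: 107.8
```

{"api": "apply_moves", "payload": {
  "deltas": [
    [0,0,0,0,0,0,0],
    [0,0,0,0,0,0,0]
  ]
}}

```text
time: 17.52
tool_pos: [398.8, 234.8, 229.4]
tcp_rot: [151.4, -0.0, 159.0]
ft_force: [-0.5, 0.3, -3.6]
finger_gap: 20.5
grip_force: 107.9
```

Run:
```python
from h import *
s=sense();print(s["time"],loc(s["tool_pos"]),s["tcp_rot"],s["finger_gap"],s["grip_force"],F.T@s["ft_force"],s["joint_pos"])
b=snapshot("wrist")[:,:,::-1]; a=cv2.imread("pics/w6.png"); cv2.imwrite("pics/w7.png",b)
cv2.imwrite("pics/c4.png",np.hstack([a[:,140:500],b[:,140:500]]))
```

```text
17.525 [ 10.79918047 -23.39110605 159.79120264] [ 1.51371826e+02 -2.00359824e-02  1.59010345e+02] 20.514825419792288 107.94215798377991 [-1.5783638   0.58921264 -3.1846174 ] [  4.47844662 -33.97767753 126.60023241  26.51164051  75.7769714
 -68.49967863]
```

View pics/c4.png

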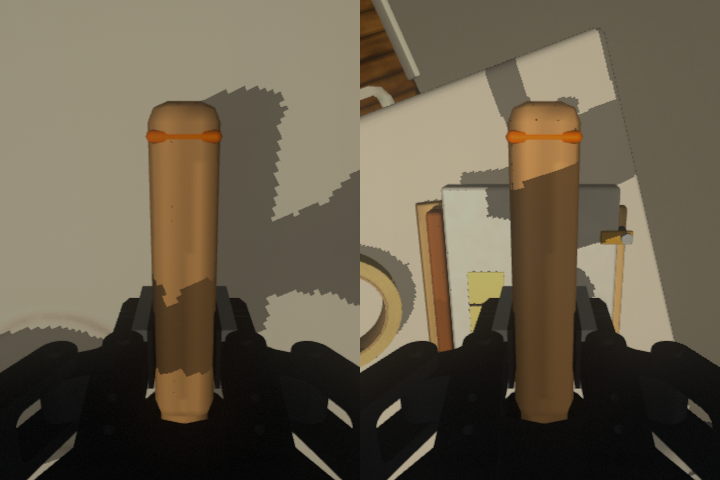

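{"api": "apply_moves", "payload": {
  "deltas": [
    [0,0,0.4,0,0,0,0],
    [0,0,0.45,0,0,0,0],
    [0,0,0.5,0,0,0,0],
    [0,0,0.48,0,0,0,0],
    [0,0,0,0,0,0,0]
  ]
}}

```text
time: 18.2
tool_pos: [408.1, 259.8, 180.3]
tcp_rot: [151.4, -0.1, 159.0]
ft_force: [-3.4, -3.8, 1.1]
finger_gap: 20.2
grip_force: 108.9
```

Run:
```python
from h import *
s=sense();print(s["time"],loc(s["tool_pos"]),s["tcp_rot"],s["finger_gap"],F.T@s["ft_force"],s["wrist_torque"])
```

```text
18.2 [ 10.60075789 -23.1238431  103.8926041 ] [ 1.51385448e+02 -9.02439016e-02  1.59009532e+02] 20.243936706001623 [-3.6584844   1.8421567   3.24269784] [-0.60643436  0.4716871  -0.14525277]
```

{"api": "apply_moves", "payload": {
  "deltas": [
    [0,0,0.05,0,0,0,0],
    [0,0,0,0,0,0,0]
  ]
}}

```text
time: 18.45
tool_pos: [408.4, 260.1, 179.8]
tcp_rot: [151.4, -0.1, 159.0]
ft_force: [-3.3, -1.4, 1.1]
finger_gap: 20.4
grip_force: 108.9
```

{"api": "apply_moves", "payload": {
  "deltas": [
    [0,0,0.05,0,0,0,0],
    [0,0,0,0,0,0,0]
  ]
}}

```text
time: 18.7
tool_pos: [408.8, 260.6, 179.2]
tcp_rot: [151.4, -0.0, 159.0]
ft_force: [-8.9, -6.9, 6.9]
finger_gap: 20.5
grip_force: 110.2
```

Run:
```python
from h import *
s=sense();print(s["time"],loc(s["tool_pos"]),s["tcp_rot"],s["finger_gap"],F.T@s["ft_force"],s["wrist_torque"])
```

```text
18.7 [ 11.03618767 -23.53072421 102.49225402] [ 1.51352923e+02 -1.19669147e-02  1.58999214e+02] 20.531117352666524 [-5.12187025  5.84243047 10.6635406 ] [-0.8060286   0.86346089 -0.05256091]
```

{"api": "apply_moves", "payload": {
  "deltas": [
    [0,0,-0.2,0,0,0,0],
    [0,0,-0.5,0,0,0,0],
    [0,0,-0.8,0,0,0,0],
    [0,0,-0.8,0,0,0,0],
    [0,0,0,0,0,0,0]
  ]
}}

```text
time: 19.32
tool_pos: [398.1, 229.5, 241.0]
tcp_rot: [151.2, 0.2, 158.9]
ft_force: [1.0, 0.1, -2.2]
finger_gap: 20.4
grip_force: 108.4
```

Run:
```python
from h import *
s=sense();print(s["time"],loc(s["tool_pos"]))
b=snapshot("wrist")[:,:,::-1]; a=cv2.imread("pics/w7.png"); print(cv2.absdiff(a,b)[100:420,300:420].mean())
plan([((430,50,240),toolR(frame(155,0.25)),8),((492.6,-168,200),downR(151),8),((492.6,-168,55),downR(151),6),((492.6,-168,35.5),downR(151),2)],0)
```

```text
19.325 [ 11.78800575 -24.70492586 172.47699841]
4.887881944444445
[-0.4,-0.57,-0.31,0.39,-0.04,0.1,0],
[-0.4,-0.58,-0.29,0.39,-0.04,0.1,0],
[-0.41,-0.58,-0.28,0.39,-0.04,0.1,0],
[-0.41,-0.59,-0.26,0.39,-0.04,0.1,0],
[-0.42,-0.59,-0.24,0.39,-0.04,0.1,0],
[-0.42,-0.59,-0.21,0.4,-0.03,0.1,0],
[-0.43,-0.6,-0.2,0.39,-0.04,0.1,0],
[-0.43,-0.6,-0.17,0.4,-0.03,0.1,0]
--
[-0.62,-0.73,-0.01,0.39,-0.01,0.11,0],
[-0.63,-0.73,0.01,0.39,-0.01,0.11,0],
[-0.63,-0.72,0.03,0.39,-0.02,0.11,0],
[-0.64,-0.71,0.05,0.39,-0.01,0.11,0],
[-0.64,-0.71,0.08,0.39,-0.02,0.11,0],
[-0.65,-0.7,0.1,0.39,-0.01,0.11,0],
[-0.66,-0.69,0.12,0.39,-0.02,0.11,0],
[-0.66,-0.67,0.14,0.39,-0.01,0.1,0]
--
[0,0,0.81,0,0,0,0],
[0,0,0.81,0,0,0,0],
[0,0,0.8,0,0,0,0],
[0,0,0.81,0,0,0,0],
[0,0,0.8,0,0,0,0],
[0,0,0.81,0,0,0,0],
[0,0,0.32,0,0,0,0],
[0,0,0.33,0,0,0,0]
--
end [ 492.6 -167.9   35.4] [-180.   -0.  151.]
```

{"api": "apply_moves", "payload": {
  "deltas": [
    [-0.4,-0.57,-0.31,0.39,-0.04,0.1,0],
    [-0.4,-0.58,-0.29,0.39,-0.04,0.1,0],
    [-0.41,-0.58,-0.28,0.39,-0.04,0.1,0],
    [-0.41,-0.59,-0.26,0.39,-0.04,0.1,0],
    [-0.42,-0.59,-0.24,0.39,-0.04,0.1,0],
    [-0.42,-0.59,-0.21,0.4,-0.03,0.1,0],
    [-0.43,-0.6,-0.2,0.39,-0.04,0.1,0],
    [-0.43,-0.6,-0.17,0.4,-0.03,0.1,0]
  ]
}}

```text
time: 20.38
tool_pos: [429.9, 48.6, 239.5]
tcp_rot: [165.9, -0.1, 155.0]
ft_force: [0.8, -0.6, -2.4]
finger_gap: 20.9
grip_force: 108.2
```

{"api": "apply_moves", "payload": {
  "deltas": [
    [-0.62,-0.73,-0.01,0.39,-0.01,0.11,0],
    [-0.63,-0.73,0.01,0.39,-0.01,0.11,0],
    [-0.63,-0.72,0.03,0.39,-0.02,0.11,0],
    [-0.64,-0.71,0.05,0.39,-0.01,0.11,0],
    [-0.64,-0.71,0.08,0.39,-0.02,0.11,0],
    [-0.65,-0.7,0.1,0.39,-0.01,0.11,0],
    [-0.66,-0.69,0.12,0.39,-0.02,0.11,0],
    [-0.66,-0.67,0.14,0.39,-0.01,0.1,0]
  ]
}}

```text
time: 21.38
tool_pos: [492.5, -169.3, 199.2]
tcp_rot: [-179.8, -0.1, 151.0]
ft_force: [0.5, 0.0, -2.9]
finger_gap: 20.5
grip_force: 108.2
```

{"api": "apply_moves", "payload": {
  "deltas": [
    [0,0,0,0,0,0,0],
    [0,0,0,0,0,0,0]
  ]
}}

```text
time: 21.62
tool_pos: [492.1, -167.6, 199.3]
tcp_rot: [-180.0, -0.2, 151.1]
ft_force: [-0.3, -0.0, -3.2]
finger_gap: 20.2
grip_force: 108.2
```

Run:
```python
from h import *
s=sense();print(s["time"],s["tool_pos"],s["tcp_rot"])
b=snapshot("wrist")[:,:,::-1]; a=cv2.imread("pics/w6.png")
for i in (a,b):
    h=cv2.cvtColor(i,cv2.COLOR_BGR2HSV); m=(h[...,0]>2)&(h[...,0]<15)&(h[...,1]>205)&(h[...,2]>120); m[:,:270]=0;m[:,380:]=0; m[:100]=0;m[170:]=0
    ys,xs=np.nonzero(m); print("band",xs.mean(),ys.mean(),len(xs))
plan([((492.6,-168,60),downR(151),6),((492.6,-168,36),downR(151),2)],0)
T=snapshot("top")[:,:,::-1];a=cv2.imread("pics/top0.png")
cv2.imwrite("pics/c5.png",np.hstack([cv2.resize(i[200:280,190:290],None,fx=4,fy=4,interpolation=2) for i in (a,T)]))
```

```text
21.625 [ 492.05640231 -167.56916897  199.31832756] [-1.79950747e+02 -1.58972097e-01  1.51058804e+02]
band 321.1226611226611 136.36174636174636 481
band 323.8333333333333 135.8078431372549 510
[-0.01,0,0.78,0,0,0,0],
[-0.01,0,0.77,0,-0.01,0,0],
[0,0,0.78,0,0,0,0],
[0,0,0.77,0,-0.01,0.01,0],
[-0.01,0,0.78,-0.01,0,0,0],
[0,-0.01,0.77,0,-0.01,0.01,0],
[0,0,0.4,0,0,0,0],
[0,0,0.4,0,0,0,0]
--
end [ 492.5 -168.1   36. ] [-180.    0.  151.]
```

{"api": "apply_moves", "payload": {
  "deltas": [
    [-0.01,0,0.78,0,0,0,0],
    [-0.01,0,0.77,0,-0.01,0,0],
    [0,0,0.78,0,0,0,0],
    [0,0,0.77,0,-0.01,0.01,0],
    [-0.01,0,0.78,-0.01,0,0,0],
    [0,0,0.77,0,-0.01,0.01,0],
    [0,0,0.4,0,0,0,0],
    [0,0,0.4,0,0,0,0]
  ]
}}

```text
time: 22.72
tool_pos: [493.3, -168.1, 36.2]
tcp_rot: [-180.0, 0.1, 151.0]
ft_force: [0.2, 0.2, -3.3]
finger_gap: 20.2
grip_force: 108.2
```

{"api": "apply_moves", "payload": {
  "deltas": [
    [0,0,0.06,0,0,0,0],
    [0,0,0.04,0,0,0,0],
    [0,0,0,0,0,0,0],
    [0,0,0,0,0,0,0]
  ]
}}

```text
time: 23.22
tool_pos: [493.3, -168.4, 33.6]
tcp_rot: [-180.0, 0.1, 151.0]
ft_force: [0.7, -0.6, -3.1]
finger_gap: 20.5
grip_force: 108.2
```

{"api": "apply_moves", "payload": {
  "deltas": [
    [0,0,0.04,0,0,0,0],
    [0,0,0,0,0,0,0],
    [0,0,0,0,0,0,0]
  ]
}}

```text
time: 23.6
tool_pos: [492.8, -168.2, 31.8]
tcp_rot: [-180.0, 0.0, 151.0]
ft_force: [0.8, -0.6, -2.6]
finger_gap: 20.3
grip_force: 108.2
```

{"api": "apply_moves", "payload": {
  "deltas": [
    [0,0,0.04,0,0,0,0],
    [0,0,0,0,0,0,0],
    [0,0,0,0,0,0,0]
  ]
}}

```text
time: 23.98
tool_pos: [493.1, -168.3, 31.3]
tcp_rot: [-180.0, 0.1, 151.0]
ft_force: [-4.0, 1.9, 6.1]
finger_gap: 20.4
grip_force: 109.6
```

Contact: the mallet is standing on the worktop. Release and go up.

{"api": "apply_moves", "payload": {
  "deltas": [
    [0,0,0,0,0,0,0.4],
    [0,0,0,0,0,0,1],
    [0,0,0,0,0,0,1],
    [0,0,0,0,0,0,1],
    [0,0,0,0,0,0,1],
    [0,0,-0.3,0,0,0,1],
    [0,0,-0.6,0,0,0,1],
    [0,0,-0.9,0,0,0,1]
  ]
}}

```text
time: 24.98
tool_pos: [492.6, -168.0, 85.9]
tcp_rot: [-180.0, 0.0, 151.0]
ft_force: [-0.3, 0.0, 0.1]
finger_gap: 85.1
grip_force: 0.0
```

{"api": "apply_moves", "payload": {
  "deltas": [
    [0,0,-1,0,0,0,1],
    [0,0,-1,0,0,0,1],
    [0,0,-1,0,0,0,1],
    [0,0,-1,0,0,0,1],
    [0,0,0,0,0,0,1]
  ]
}}

```text
time: 25.6
tool_pos: [494.8, -168.9, 209.4]
tcp_rot: [180.0, 0.5, 151.0]
ft_force: [0.5, -0.5, 1.1]
finger_gap: 85.2
grip_force: 0.0
```

Run:
```python
from h import *
s=sense();print(s["time"],s["tool_pos"],s["tcp_rot"])
b=snapshot("wrist")[:,:,::-1];cv2.imwrite("pics/w8.png",b);C=cam("wrist",s)
h=cv2.cvtColor(b,cv2.COLOR_BGR2HSV)
m=((h[...,0]>5)&(h[...,0]<20)&(h[...,1]>110)&(h[...,2]>80)); 
u,v=proj(C,(437,-137.5,49)); u2,v2=proj(C,(503.7,-174.5,49)); print(u,v,u2,v2)
for r in (int(v),int(v2)):
    x=np.nonzero(m[r,250:400])[0]+250; print(r,(x.min()+x.max())/2,x.max()-x.min())
plan([(W(10,-38,181),toolR(F),18)],1)
```

```text
25.6 [ 494.76758526 -168.94275441  209.42904395] [179.99027679   0.46440957 150.97957725]
323.77413646191843 129.70973523344003 323.75538460357245 228.74897072334906
129 323.0 26
228 323.0 24
[0.49,0.55,-0.08,-0.35,0.03,-0.09,1],
[0.48,0.56,-0.06,-0.35,0.03,-0.09,1],
[0.48,0.56,-0.04,-0.35,0.03,-0.09,1],
[0.47,0.57,-0.03,-0.35,0.03,-0.1,1],
[0.47,0.57,-0.01,-0.35,0.03,-0.09,1],
[0.47,0.57,0.01,-0.35,0.03,-0.1,1],
[0.46,0.58,0.02,-0.35,0.03,-0.1,1],
[0.46,0.58,0.04,-0.34,0.03,-0.09,1]
--
[0.45,0.58,0.06,-0.35,0.03,-0.1,1],
[0.45,0.58,0.08,-0.34,0.03,-0.09,1],
[0.44,0.59,0.09,-0.35,0.03,-0.1,1],
[0.44,0.59,0.11,-0.34,0.02,-0.09,1],
[0.43,0.58,0.13,-0.35,0.03,-0.1,1],
[0.43,0.58,0.14,-0.34,0.02,-0.09,1],
[0.42,0.58,0.16,-0.35,0.03,-0.1,1],
[0.42,0.59,0.18,-0.34,0.02,-0.09,1]
--
[0.42,0.58,0.2,-0.35,0.03,-0.1,1],
[0.41,0.58,0.21,-0.34,0.02,-0.09,1],
end [408.4 219.5 247.7] [151.4   0.  159. ]
```

{"api": "apply_moves", "payload": {
  "deltas": [
    [0.49,0.55,-0.08,-0.35,0.03,-0.09,1],
    [0.48,0.56,-0.06,-0.35,0.03,-0.09,1],
    [0.48,0.56,-0.04,-0.35,0.03,-0.09,1],
    [0.47,0.57,-0.03,-0.35,0.03,-0.1,1],
    [0.47,0.57,-0.01,-0.35,0.03,-0.09,1],
    [0.47,0.57,0.01,-0.35,0.03,-0.1,1],
    [0.46,0.58,0.02,-0.35,0.03,-0.1,1],
    [0.46,0.58,0.04,-0.34,0.03,-0.09,1]
  ]
}}

```text
time: 26.65
tool_pos: [454.5, 5.8, 223.5]
tcp_rot: [167.1, -0.7, 154.5]
ft_force: [-0.2, 0.3, 0.4]
finger_gap: 85.3
grip_force: 0.0
```

{"api": "apply_moves", "payload": {
  "deltas": [
    [0.45,0.58,0.06,-0.35,0.03,-0.1,1],
    [0.45,0.58,0.08,-0.34,0.03,-0.09,1],
    [0.44,0.59,0.09,-0.35,0.03,-0.1,1],
    [0.44,0.59,0.11,-0.34,0.02,-0.09,1],
    [0.43,0.58,0.13,-0.35,0.03,-0.1,1],
    [0.43,0.58,0.14,-0.34,0.02,-0.09,1],
    [0.42,0.58,0.16,-0.35,0.03,-0.1,1],
    [0.42,0.59,0.18,-0.34,0.02,-0.09,1]
  ]
}}

```text
time: 27.65
tool_pos: [416.9, 178.0, 241.8]
tcp_rot: [154.4, -0.4, 158.1]
ft_force: [-0.3, -0.3, -0.1]
finger_gap: 85.2
grip_force: 0.0
```

{"api": "apply_moves", "payload": {
  "deltas": [
    [0.42,0.58,0.2,-0.35,0.03,-0.1,1],
    [0.41,0.58,0.21,-0.34,0.02,-0.09,1],
    [0,0,0,0,0,0,1],
    [0,0,0,0,0,0,1]
  ]
}}

```text
time: 28.15
tool_pos: [407.5, 219.9, 246.2]
tcp_rot: [151.4, -0.2, 159.0]
ft_force: [-0.4, 0.2, -0.1]
finger_gap: 85.2
grip_force: 0.0
```

Run:
```python
from h import *
import pickle
s=sense(); im=snapshot("wrist")[:,:,::-1]; cv2.imwrite("pics/w9.png",im)
n=F[:,2]
for st,b in ((pickle.load(open("w4.pkl","rb")),cv2.imread("pics/w4.png")),(s,im)):
    C=cam("wrist",st);h=cv2.cvtColor(b,cv2.COLOR_BGR2HSV)
    u,v=[int(q) for q in proj(C,W(-28,-99,0))]
    m=((h[...,0]<8)|(h[...,0]>172))&(h[...,1]>150)&(h[...,2]>70); k=np.zeros_like(m);k[v-25:v+25,u-20:u+20]=m[v-25:v+25,u-20:u+20]
    ys,xs=np.nonzero(k); t=xs<xs.min()+8
    g=cv2.cvtColor(b,cv2.COLOR_BGR2GRAY).astype(float); a=proj(C,W(-42,-99,0)); r0=int(a[1])-12
    pr=g[r0:r0+24,int(a[0])-5:int(a[0])+5].mean(1); w=np.clip(np.median(pr)-pr-20,0,None); lv=r0+(w*np.arange(24)).sum()/w.sum()
    print("ptr px",ys[t].mean(),"line px",lv,"ptr y",[loc(onplane(C,xs.min()+2,ys[t].mean(),W(0,0,q),n))[1].round(2) for q in (0,2,4)],"line y",loc(onplane(C,a[0],lv,W(0,0,0),n))[1].round(2))
C=cam("wrist",s);u,v=int(u),int(v)
cv2.imwrite("pics/c6.png",cv2.resize(im[v-40:v+110,u-40:u+110],None,fx=4,fy=4,interpolation=2))
```

```text
ptr px 278.95652173913044 line px 278.2980251346499 ptr y [np.float64(-99.8), np.float64(-98.92), np.float64(-98.05)] line y -99.16
ptr px 282.1578947368421 line px 281.036750483559 ptr y [np.float64(-100.22), np.float64(-99.34), np.float64(-98.46)] line y -99.12
```

View pics/c6.png

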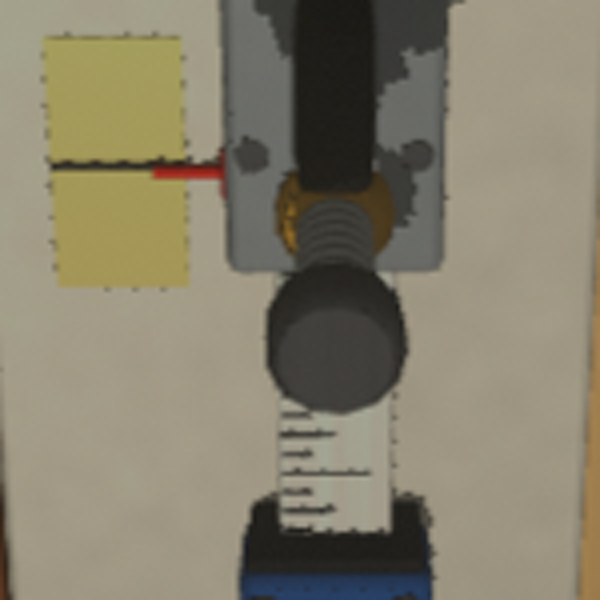

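The picture shows the red pointer tip within about 1 mm of the line (pointer at crop row 172, line at row 166). The cap is back up, so I'm handing in.

```bash
python3 -c "
from bench import hand_in
print(hand_in())"
```

```text
the job is handed in; nothing more can be done
None
```

I handed in the job at about 28 s of the 72 s: the pointer reads within about 1 mm of the line, the mallet drove the punch until the force jumped as at its stop, the punch is back up, and the mallet stands where it started; the bench gave no verdict.

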